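Release the latched key on the potter's wheel control box

ROBOT

A 6-joint arm with a two-finger parallel gripper is mounted at the origin on the work surface. World frame = base frame: x ahead of the robot, y to its left, z up, the work surface at z = 0. Lengths are in mm, angles in rad, forces in N, time in s.
With the tool pointing down it reaches from about 350 to 1000 mm from the base axis. Payload 7.1 kg.
Tool frame: the origin (TCP) lies between the finger pads; the fingertips stand 14 mm ahead of it and the grasp point (between the pads) lies 5 mm behind it (robot.tip_reach is the distance from the TCP to the fingertips, in mm); z points along the fingers, y is the direction in which the jaws open and shut (so a half turn about z gives the same grasp; the last joint's range is limited). The gripper opens to 85 mm and grips with 20 to 120 N. Pads are 22 mm wide; open, the fingers measure 114 mm over their backs; the gripper's body (76 mm by 85 mm) begins 54 mm behind the grasp point. The pads swing forward as they close: fully open they stand 13 mm farther back than shut.
Start: joints at [1.275, 0.423, 1.63, -0, 1.089, -0.019], TCP at [170.768, 601.201, 206.919] pointing down, gripper open.
Joint ranges: [-3, 3], [-0.9, 2.11], [0.09, 2.58], [-1.31, 4.45], [0.11, 2.69], [-2.54, 2.54]. Speed limits (rad/s): [2.39, 2.39, 3.01, 3.14, 3.14, 3.14].

INTERFACE

Orientations are given as a 3x3 rotation matrix whose columns are the frame's x, y, z axes.
In Python, from plant import robot gives the robot as it stands. The module is installed in compiled form; this text tells all that it offers.
- The arm moves only by the tool send_rows, never from a script. Its argument "commands" is a list of rows, each an object with "travel": the shift along the tool's x, y, z in m, a list of three; "dr": the turn, a rotation vector about the tool's x, y, z in rad, a list of three. In form: [{"travel": [dx, dy, dz], "dr": [ax, ay, az]}, ...]. A call has 1 to 20 rows; each row shifts and turns the commanded pose from where the row before left it, along the tool's axes as they then stand; what a row does not reach is not made up. A row lasts 1/10 s, in which the tool goes at most 50 mm and 8.59 degrees, less where a joint would pass 70% of its speed; a pose out of reach is approached as far as the arm can. A call is refused whole if a number of a shift passes 0.05 or a number of a turn 0.15, either way. A call with a gripper value outside its range is refused whole. "jaw" is the finger opening in m, from 0 to 0.0854, set as the call begins (left out, the last holds). The fingers move at their own pace and stop on an object; "grip_force" is the grip in N (left out, the last holds). Time passes only in rows, so rows that do not move let the fingers close. It gives the time, the measured TCP pose, the force and the opening at its end, in the units of the state.
- robot.get_obs(): the state, without advancing time (a new reading comes with each control period).
- robot.capture(name): name is "scene" or "top" or "wrist"; returns a dict with "pixels" (480x640x3 uint8, red, green, blue), "range_z" (480x640 float32, mm along the optical axis (not along the pixel's ray), 0 where there is no reading), "fovy" (degrees; the focal length in pixels is half the picture's height over the tangent of half this angle, whatever the lens; pixels are square), "cx", "cy" (the principal point, pixels), "origin" and "rotation" of the camera in the world; the wrist camera has in their place "mount" (4x4, takes a point from camera to tool coordinates, whose origin is the TCP and whose axes are the flange's). Camera axes: x right, y down, z forward; pixel columns grow to the right and rows downward; lengths in mm; the calibration is good to about 2 mm. A picture is of the moment at which its call begins: read the wrist's pose just before it.
- robot.sign_off(): hands the job in, once; it reports no verdict.
The state is a dict: "t": time; "joint_positions": joint angles; "qd": joint speeds; "tau": joint torques, N m; "ee_pos": TCP position; "orientation": TCP orientation; "contact_force": force on the tool from outside, world axes, zero at the start; "moment": the same for the moment, N m; "finger_gap": opening from 0.0 (shut) to 1.0 (fully open).
Only numpy, scipy, OpenCV 4.12 (cv2) and the standard library are available. Lean on these libraries where they do the work, as an engineer would, in place of code of your own. Each camera call takes 0.05 s, during which the arm holds its last target.

TASK

One of the four identical keys on the grey control box has been left latched down, a few millimetres lower than the others; tap the keys lightly to find out which, if you cannot tell by eye. Press that key in firmly with the fingertips and let go, so that it springs up level with the rest. Press none of the other three in (a light tap is fine), and leave the mug, bowl, wooden rib and brush where they lie.

Things in the scene. Friction and masses are not known exactly. Their poses are not given: they have to be found in the camera images.
- control_box: Grey metal box, 130 mm (x) by 250 mm (y) by 60 mm high, fixed to the table; origin at the centre of its underside, z up. The four keys sit in one row along its y axis on its top, at y = -75, -25, 25 and 75 mm, x = 0, each in a black rim 4 mm high; exactly one of them is latched.
- key_row (a point): Middle of the key row on the box top (60 mm up). Keys slide straight down on springs. An up key starts to move at 2 N and needs 0.75 N more per mm; its stop is 8 mm down (8 N). Do not push it more than 5 mm down (5.7 N). The latched key is caught 4 mm down and feels rigid up to 5 N; its catch lets go 2 mm deeper (6.5 N), its stop is 4 mm deeper (8 N); it rises fully as the finger lifts.
- key_1_top (a point): Middle of the top face of one of the four identical off-white keys (cap 44 mm along the box's x, 30 mm along its y). The number does not tell its place in the row. It stands 14 mm above the box top when up, 10 mm when latched. Any of the four may be the latched one.
- key_2_top (a point): Middle of the top face of one of the four identical off-white keys (cap 44 mm along the box's x, 30 mm along its y). The number does not tell its place in the row. It stands 14 mm above the box top when up, 10 mm when latched. Any of the four may be the latched one.
- key_3_top (a point): Middle of the top face of one of the four identical off-white keys (cap 44 mm along the box's x, 30 mm along its y). The number does not tell its place in the row. It stands 14 mm above the box top when up, 10 mm when latched. Any of the four may be the latched one.
- key_4_top (a point): Middle of the top face of one of the four identical off-white keys (cap 44 mm along the box's x, 30 mm along its y). The number does not tell its place in the row. It stands 14 mm above the box top when up, 10 mm when latched. Any of the four may be the latched one.
- mug: Blue ceramic mug, 76 mm wide, 85 mm high, handle to its own +y; origin at the centre of its underside. Bystander, loose.
- bowl: Terracotta bowl, 120 mm wide, 55 mm high; origin at the centre of its underside. Bystander, loose.
- rib: Flat wooden potter's rib, 50 by 100 by 12 mm (long along its y); origin at the centre of its underside. Bystander, loose.
- brush: Brush lying along its own x, 200 mm long, 42 mm wide, 20 mm high; origin under its middle. Bystander, loose.

How it is judged (in metres and radians):
On the way:
1. the key that was latched is pressed past its catch (1.5 mm or more below its latched height) with the fingers (((z of key_1_top in the frame of control_box below 0.0685 m and distance of key_1_top from where it was at the start of the episode below 0.0045 m and contact force between the fingers and key_1_base above 1 N) or (z of key_2_top in the frame of control_box below 0.0685 m and distance of key_2_top from where it was at the start of the episode below 0.0045 m and contact force between the fingers and key_2_base above 1 N) or (z of key_3_top in the frame of control_box below 0.0685 m and distance of key_3_top from where it was at the start of the episode below 0.0045 m and contact force between the fingers and key_3_base above 1 N) or (z of key_4_top in the frame of control_box below 0.0685 m and distance of key_4_top from where it was at the start of the episode below 0.0045 m and contact force between the fingers and key_4_base above 1 N))), for 0.04 s.
At the end, for the whole second after the job is handed in: all four keys stand fully up (within 1.5 mm) because the latched one was pressed past its catch and let go; mug, bowl, rib and brush at rest within 20 mm of their starts (z of each of key_1_top, key_2_top, key_3_top, key_4_top in the frame of control_box above 0.0725 m and distance of each of mug, bowl, rib, brush from where it was at the start of the episode below 0.02 m and linear speed of each of mug, bowl, rib, brush below 0.02 m/s); the robot touches nothing.
It fails at once if a key that was up is pressed in (more than 5 mm down) ((z of key_1_top in the frame of control_box below 0.069 m and distance of key_1_top from where it was at the start of the episode above 0.0048 m) or (z of key_2_top in the frame of control_box below 0.069 m and distance of key_2_top from where it was at the start of the episode above 0.0048 m) or (z of key_3_top in the frame of control_box below 0.069 m and distance of key_3_top from where it was at the start of the episode above 0.0048 m) or (z of key_4_top in the frame of control_box below 0.069 m and distance of key_4_top from where it was at the start of the episode above 0.0048 m)).
It fails at once if a bystander is lifted, knocked over or shifted more than 20 mm (distance of any of mug, bowl, rib, brush from where it was at the start of the episode above 0.02 m or angle between any of mug, bowl's own z axis and vertical above 0.5 rad).
It also fails if it takes over 48 s, if anything falls off the work surface, if the arm or the gripper's body presses on something with over 40 N, if the wrist force passes 120 N, or if a joint passes its speed limit or range.

## Working session

There is one attempt and no reset: what is moved stays moved. The work goes in short steps, Python scripts to look and compute and a tool call to move; the robot and the scene stay as the last step left them, time stands still between calls to the robot, and variables do not carry over. Pictures are saved under pics/ and viewed, and the job is handed in when it is done.

Besides the shell and the picture viewer there is one more tool, called after "Call:" in YAML: its name, and indented under it one key for each argument. send_rows: Moves the arm, as the interface text tells. Its arguments: {"type":"object","properties":{"commands":{"type":"array"},"jaw":{"type":"number"},"grip_force":{"type":"number"}},"required":["commands"]}

```bash
mkdir -p pics; python3 - <<'E'
from plant import robot
import cv2,numpy as np,pickle
o=robot.get_obs();print(o)
for n in["scene","top"]:
    c=robot.capture(n);pickle.dump(c,open(n+".pkl","wb"))
    cv2.imwrite(f"pics/{n}0.png",c["pixels"][:,:,::-1]);print(n,c["fovy"],c["cx"],c["cy"],c["origin"],c["rotation"])
print(robot.tip_reach)
E
```

```text
{'t': 0.0, 'joint_positions': array([ 1.27500727e+00,  4.23822394e-01,  1.63069014e+00, -1.77210912e-05,
        1.08861284e+00, -1.90247292e-02]), 'qd': array([-0.00049136,  0.00017794, -0.00180721, -0.00030354,  0.00081435,
        0.0002868 ]), 'tau': array([ 2.02772011e-03, -5.57380629e+01, -2.81751966e+01,  1.57793174e-04,
        7.19049989e-03, -4.14142994e-05]), 'ee_pos': array([170.60196618, 600.65590444, 206.1571853 ]), 'orientation': array([[-9.61946849e-01,  2.73236296e-01, -4.31761321e-04],
       [ 2.73236637e-01,  9.61945725e-01, -1.47073532e-03],
       [ 1.34726858e-05, -1.53274221e-03, -9.99998825e-01]]), 'contact_force': array([ 0.09966223, -0.00788878, -0.15990345]), 'moment': array([-0.01029769, -0.04686967, -0.01581773]), 'finger_gap': 0.9998990031976152}
scene 53.90803105076555 320.4001562251674 238.64314112524272 [1141.59275168  588.85671597  616.72796117] [[-0.71166829  0.41379272 -0.56771809]
 [ 0.70244769  0.40790217 -0.58325215]
 [-0.00977205 -0.81387432 -0.58095878]]
top 53.89520254904587 318.29234979432755 239.70189432440444 [ 471.23900268   41.2825554  1056.25267722] [[-0.00222336 -0.98894144  0.14828984]
 [-0.99993908  0.00380198  0.01036288]
 [-0.01081208 -0.14825776 -0.98888965]]
14.0
```

View pics/scene0.png

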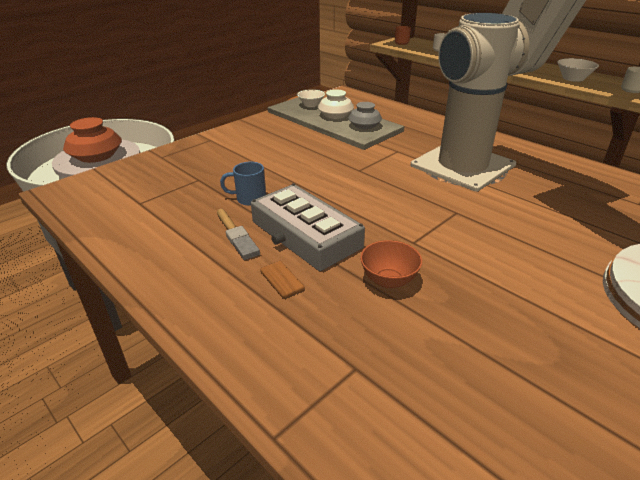

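View pics/top0.png

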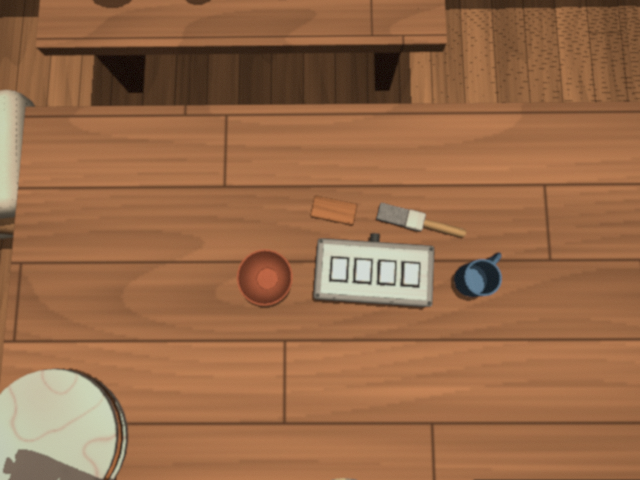

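The scene view shows the box at about (308,225), with four pale keys on it. In the top view the box covers columns 314–433 and rows 239–306, with keys near (340,268), (364,270), (387,272) and (411,274). The bowl is at (265,277), the mug at (478,278), the rib at (333,210) and the brush at (420,220). Next I'll measure the keys and their depths.

```bash
cat > h.py <<'E'
import numpy as np,cv2,pickle
def ray(c,u,v,R=None,o=None):
    f=240/np.tan(np.radians(c["fovy"]/2)); R=c["rotation"] if R is None else R
    return R@np.stack([(np.asarray(u)-c["cx"])/f,(np.asarray(v)-c["cy"])/f,np.ones_like(np.asarray(u,float))])
def onplane(c,u,v,z):
    d=ray(c,u,v);o=np.asarray(c["origin"]);return (o[:,None]+d*((z-o[2])/d[2])).T
def cloud(c,R=None,o=None):
    v,u=np.mgrid[0:480,0:640].astype(float); d=ray(c,u.ravel(),v.ravel(),R)
    o=np.asarray(c["origin"] if o is None else o)
    return (o[:,None]+d*c["range_z"].ravel()).T.reshape(480,640,3)
E
python3 - <<'E'
from h import *
c=pickle.load(open("top.pkl","rb"));P=cloud(c);g=cv2.cvtColor(c["pixels"],cv2.COLOR_RGB2GRAY)
for nm,s in [("rim",np.s_[225:320,305:445])]:
    Z=P[s][...,2]; print("z pct",np.percentile(Z,[5,50,90,99]))
box=((P[...,2]>50)&(P[...,2]<66)).astype(np.uint8); box[:225]=0;box[320:]=0;box[:,:308]=0;box[:,440:]=0
box=cv2.morphologyEx(box,cv2.MORPH_CLOSE,np.ones((25,25)))
pts=P[box>0]; r=cv2.minAreaRect(pts[:,:2].astype(np.float32));print("box",r)
for k,(u,v) in enumerate([(340,268),(364,270),(387,272),(411,274)]):
    w=P[v-6:v+7,u-4:u+5].reshape(-1,3);print(k,np.median(w,0),w[:,2].mean(),w[:,2].std())
hsv=cv2.cvtColor(c["pixels"],cv2.COLOR_RGB2HSV)
cv2.imwrite("pics/topcrop.png",cv2.resize(c["pixels"][190:320,230:510,::-1],None,fx=2.8,fy=2.8,interpolation=cv2.INTER_NEAREST))
s=pickle.load(open("scene.pkl","rb"))
cv2.imwrite("pics/scenecrop.png",cv2.resize(s["pixels"][170:280,230:390,::-1],None,fx=5,fy=5,interpolation=cv2.INTER_CUBIC))
E
```

```text
z pct [-1.87601993 58.21239783 66.78126242 76.62689896]
box ((541.238037109375, -66.11599731445312), (251.35853576660156, 154.19760131835938), 86.12397003173828)
0 [559.09333717   6.35491768  70.49889267] 79.02470320480055 90.75058294778299
1 [554.44199751 -43.49412307  74.31993976] 91.0765640462985 127.29603978834218
2 [550.07100291 -91.0928408   74.27908084] 74.31419933072837 1.677783891362112
3 [ 545.68331543 -140.68472318   74.48573961] 91.24681706259125 127.27220605929854
```

View pics/topcrop.png

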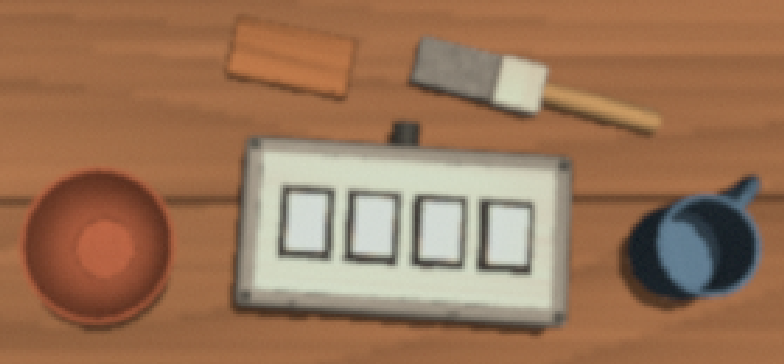

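View pics/scenecrop.png

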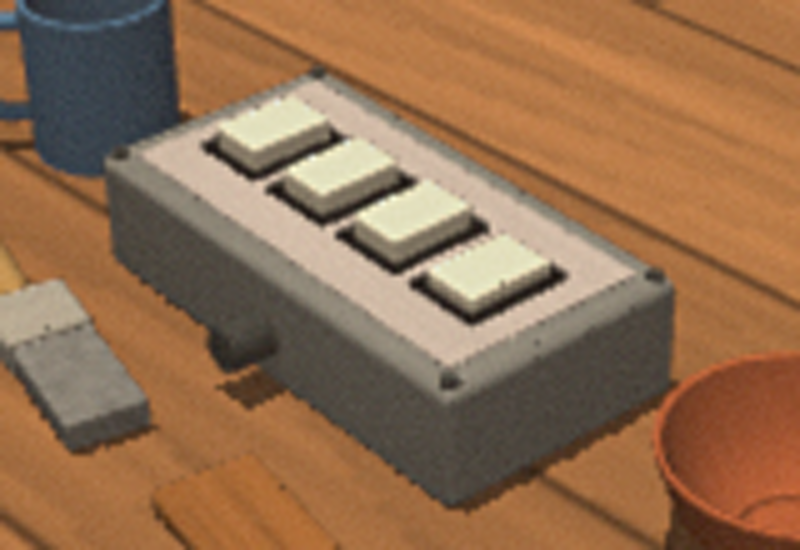

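Both views agree. The key nearest the bowl, at about (559, 6), stands at 70.5 mm and the others at about 74.3 mm, so that's the latched one. I'll shut the jaws and turn the tool so y lies along the box's x axis.

Call:
send_rows:
  commands:
    - {"travel": [0, 0, 0], "dr": [0, 0, 0.1385]}
    - {"travel": [0, 0, 0], "dr": [0, 0, 0.1385]}
    - {"travel": [0, 0, 0], "dr": [0, 0, 0.1385]}
    - {"travel": [0, 0, 0], "dr": [0, 0, 0.1385]}
    - {"travel": [0, 0, 0], "dr": [0, 0, 0.1385]}
    - {"travel": [0, 0, 0], "dr": [0, 0, 0.1385]}
    - {"travel": [0, 0, 0], "dr": [0, 0, 0.1385]}
    - {"travel": [0, 0, 0], "dr": [0, 0, 0.1385]}
    - {"travel": [0, 0, 0], "dr": [0, 0, 0.1385]}
    - {"travel": [0, 0, 0], "dr": [0, 0, 0.1385]}
    - {"travel": [0, 0, 0], "dr": [0, 0, 0]}
    - {"travel": [0, 0, 0], "dr": [0, 0, 0]}
  jaw: 0
  grip_force: 20

```text
t: 1.3
ee_pos: [170.7, 601.0, 206.7]
orientation: [[0.087, 0.996, -0.0], [0.996, -0.087, -0.001], [-0.001, -0.0, -1.0]]
contact_force: [-0.1, 0.1, -0.7]
finger_gap: -0.001
```

```bash
python3 - <<'E'
from plant import robot
import numpy as np
o=robot.get_obs();R=o["orientation"];print(o["t"],o["ee_pos"],R.round(4),o["finger_gap"],o["joint_positions"])
print(R.T@(np.array([559.1,6.4,150])-o["ee_pos"]))
E
```

```text
1.3 [170.69118839 601.01943026 206.65556813] [[ 8.720e-02  9.962e-01 -1.000e-04]
 [ 9.962e-01 -8.720e-02 -5.000e-04]
 [-5.000e-04 -1.000e-04 -1.000e+00]] -0.0010973923207904736 [ 1.27504313e+00  4.23351353e-01  1.63017053e+00 -2.39063067e-05
  1.08860535e+00  1.36231810e+00]
[-558.47585521  438.75895632   56.91065435]
```

Call:
send_rows:
  commands:
    - {"travel": [-0.028, 0.022, 0], "dr": [0, 0, 0]}
    - {"travel": [-0.028, 0.022, 0], "dr": [0, 0, 0]}
    - {"travel": [-0.028, 0.022, 0], "dr": [0, 0, 0]}
    - {"travel": [-0.028, 0.022, 0], "dr": [0, 0, 0]}
    - {"travel": [-0.028, 0.022, 0], "dr": [0, 0, 0]}
    - {"travel": [-0.028, 0.022, 0], "dr": [0, 0, 0]}
    - {"travel": [-0.028, 0.022, 0], "dr": [0, 0, 0]}
    - {"travel": [-0.028, 0.022, 0], "dr": [0, 0, 0]}
    - {"travel": [-0.028, 0.022, 0], "dr": [0, 0, 0]}
    - {"travel": [-0.028, 0.022, 0], "dr": [0, 0, 0]}
    - {"travel": [-0.028, 0.022, 0], "dr": [0, 0, 0]}
    - {"travel": [-0.028, 0.022, 0], "dr": [0, 0, 0]}
    - {"travel": [-0.028, 0.022, 0], "dr": [0, 0, 0]}
    - {"travel": [-0.028, 0.022, 0], "dr": [0, 0, 0]}
    - {"travel": [-0.028, 0.022, 0], "dr": [0, 0, 0]}
    - {"travel": [-0.028, 0.022, 0], "dr": [0, 0, 0]}
    - {"travel": [-0.028, 0.022, 0], "dr": [0, 0, 0]}
    - {"travel": [-0.028, 0.022, 0], "dr": [0, 0, 0]}
    - {"travel": [-0.028, 0.022, 0], "dr": [0, 0, 0]}
    - {"travel": [0, 0, 0], "dr": [0, 0, 0]}

```text
t: 3.3
ee_pos: [540.9, 30.5, 207.1]
orientation: [[0.091, 0.996, 0.002], [0.996, -0.091, -0.001], [-0.001, 0.002, -1.0]]
contact_force: [-0.8, 1.4, 0.8]
finger_gap: -0.003
```

```bash
python3 - <<'E'
from plant import robot
from h import *
o=robot.get_obs();R=o["orientation"];print(o["t"],o["ee_pos"],o["contact_force"])
c=robot.capture("wrist");M=np.array(c["mount"]);print(M.round(3))
P=cloud(c,R@M[:3,:3],o["ee_pos"]+R@M[:3,3])
pickle.dump((c,o,P),open("wrist.pkl","wb"))
cv2.imwrite("pics/wrist0.png",c["pixels"][:,:,::-1])
E
```

```text
3.3 [540.90913771  30.4575859  207.06834707] [-0.75642523  1.42049999  0.77477579]
[[-0.00000e+00 -9.51000e-01 -3.09000e-01  8.04570e+01]
 [ 1.00000e+00 -0.00000e+00  1.00000e-03 -6.87000e-01]
 [-1.00000e-03 -3.09000e-01  9.51000e-01 -1.67428e+02]
 [ 0.00000e+00  0.00000e+00  0.00000e+00  1.00000e+00]]
```

View pics/wrist0.png

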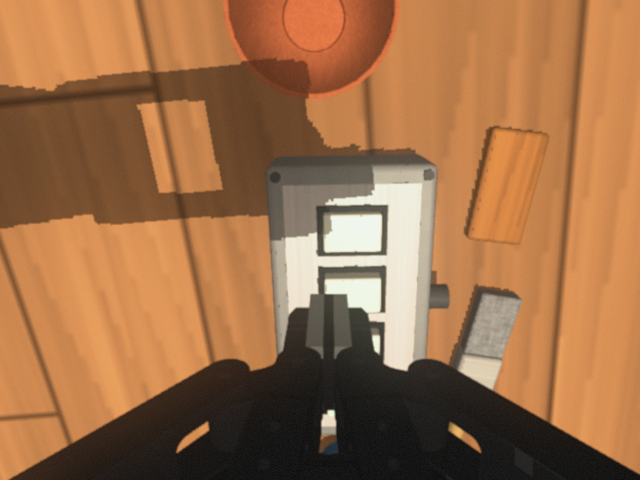

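The wrist view shows the first key at (353,230), the second at (353,290) and the shut fingertips at about (328,297). Next I'll measure the keys from this view.

```bash
python3 - <<'E'
from h import *
c,o,P=pickle.load(open("wrist.pkl","rb"));R=o["orientation"]
g=cv2.cvtColor(c["pixels"],cv2.COLOR_RGB2GRAY)
m=((P[...,2]>67)&(P[...,2]<80)).astype(np.uint8);m[:200]=0;m[260:]=0;m[:,:300]=0;m[:,410:]=0
v,u=np.nonzero(m);print("key0 px",u.min(),u.max(),v.min(),v.max(),len(u))
q=P[m>0];ctr=q.mean(0);print("key0",ctr,np.median(q,0), (q@R).min(0)-(q@R).max(0))
w=P[278:290,335:375].reshape(-1,3);print("key1 z",np.median(w,0))
w=P[180:196,300:400].reshape(-1,3);print("boxtop",np.median(w,0))
for t in (ctr,[559.1,6.4,70]): print(R.T@(np.array([t[0],t[1],110])-o["ee_pos"]))
E
```

```text
key0 px 323 381 213 252 2214
key0 [556.98564953  10.20504612  70.48534958] [556.96885777  10.32881179  70.53083862] [-30.93784147 -44.31505312  -6.00178877]
key1 z [555.48265087 -29.75368093  74.35833615]
boxtop [557.78071756  42.77777215  61.26471706]
[-18.65028243  17.6771147   97.11112286]
[-22.24691311  20.12926882  97.1175901 ]
```

Both views again put this key at 70.5 mm and its neighbour at 74.4 mm. The centre estimates differ by about 4 mm, so I'll use their mean and go to 26 mm above contact.

Call:
send_rows:
  commands:
    - {"travel": [-0.01, 0.01, 0], "dr": [0, 0, 0]}
    - {"travel": [-0.01, 0.009, 0], "dr": [0, 0, 0]}
    - {"travel": [0, 0, 0], "dr": [0, 0, 0]}
    - {"travel": [0, 0, 0.02], "dr": [0, 0, 0]}
    - {"travel": [0, 0, 0.02], "dr": [0, 0, 0]}
    - {"travel": [0, 0, 0.02], "dr": [0, 0, 0]}
    - {"travel": [0, 0, 0.02], "dr": [0, 0, 0]}
    - {"travel": [0, 0, 0.01], "dr": [0, 0, 0]}
    - {"travel": [0, 0, 0.007], "dr": [0, 0, 0]}
    - {"travel": [0, 0, 0], "dr": [0, 0, 0]}
    - {"travel": [0, 0, 0], "dr": [0, 0, 0]}
    - {"travel": [0, 0, 0], "dr": [0, 0, 0]}

```text
t: 4.55
ee_pos: [556.5, 11.8, 110.8]
orientation: [[0.091, 0.996, 0.002], [0.996, -0.091, 0.0], [0.0, 0.002, -1.0]]
contact_force: [0.2, 0.1, -0.2]
finger_gap: 0.001
```

```bash
python3 - <<'E'
from plant import robot
from h import *
o=robot.get_obs();print(o["t"],o["ee_pos"],o["contact_force"],o["orientation"][:,2])
c=robot.capture("wrist");cv2.imwrite("pics/wrist1.png",c["pixels"][:,:,::-1])
E
```

```text
4.55 [556.47853777  11.82413032 110.82725461] [ 0.15836314  0.11688305 -0.21882299] [ 1.60153953e-03  1.37790896e-05 -9.99998717e-01]
```

View pics/wrist1.png

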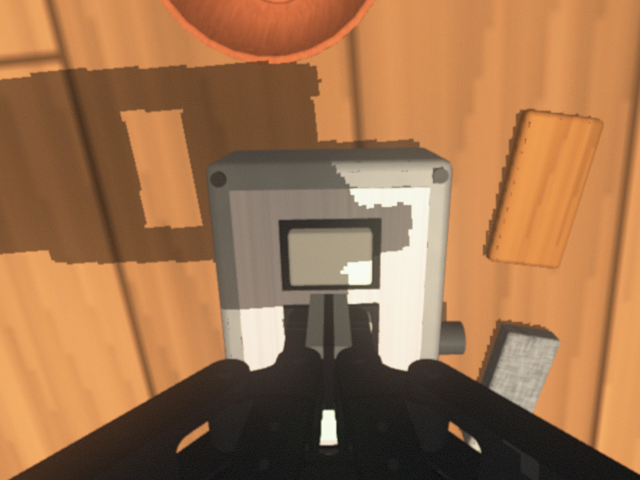

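The key is at (331,257) and is centred left to right on the tips, which are at (328,295). I'll check the along-row offset from this closer view.

```bash
python3 - <<'E'
from plant import robot
from h import *
o=robot.get_obs();R=o["orientation"];c=robot.capture("wrist");M=np.array(c["mount"])
P=cloud(c,R@M[:3,:3],o["ee_pos"]+R@M[:3,3])
m=((P[...,2]>67.5)&(P[...,2]<74)).astype(np.uint8);m[:215]=0;m[292:]=0;m[:,:275]=0;m[:,385:]=0
q=P[m>0]@R; v,u=np.nonzero(m);print(u.min(),u.max(),v.min(),v.max(),len(u))
lo,hi=np.percentile(q,1,axis=0),np.percentile(q,99,axis=0);t=o["ee_pos"]@R
print("size",hi-lo,"centre rel tcp",(hi+lo)/2-t,o["ee_pos"])
# fingertips
s=P[293:300,312:345].reshape(-1,3)@R-t;print(np.median(s,0),s.min(0))
E
```

```text
288 372 230 285 4459
size [29.1871513  42.88408592  3.83890039] centre rel tcp [-1.83345384  0.66252799 40.7154715 ] [556.39453088  11.79392699 110.76544157]
[ 12.12321434  -0.65007644 -30.53124056] [-26.17855823  -9.59457962 -33.97060497]
```

Call:
send_rows:
  commands:
    - {"travel": [-0.003, 0.001, 0.005], "dr": [0, 0, 0]}
    - {"travel": [0, 0, 0.005], "dr": [0, 0, 0]}
    - {"travel": [0, 0, 0.005], "dr": [0, 0, 0]}
    - {"travel": [0, 0, 0.005], "dr": [0, 0, 0]}
    - {"travel": [0, 0, 0.002], "dr": [0, 0, 0]}
    - {"travel": [0, 0, 0], "dr": [0, 0, 0]}
    - {"travel": [0, 0, 0], "dr": [0, 0, 0]}
    - {"travel": [0, 0, 0], "dr": [0, 0, 0]}

```text
t: 5.45
ee_pos: [556.7, 8.7, 88.1]
orientation: [[0.091, 0.996, 0.0], [0.996, -0.091, -0.0], [0.0, 0.0, -1.0]]
contact_force: [0.1, -0.8, -0.9]
finger_gap: -0.001
```

Call:
send_rows:
  commands:
    - {"travel": [0, 0, 0.001], "dr": [0, 0, 0]}
    - {"travel": [0, 0, 0.001], "dr": [0, 0, 0]}
    - {"travel": [0, 0, 0], "dr": [0, 0, 0]}
    - {"travel": [0, 0, 0], "dr": [0, 0, 0]}

```text
t: 5.85
ee_pos: [556.5, 8.7, 85.9]
orientation: [[0.091, 0.996, 0.0], [0.996, -0.091, -0.0], [-0.0, 0.0, -1.0]]
contact_force: [0.3, -0.5, -0.3]
finger_gap: 0.001
```

The tips are at about 72 mm with no force. A key that was up would already be pushing back, which confirms this one is latched. I'll keep going in small steps.

Call:
send_rows:
  commands:
    - {"travel": [0, 0, 0.001], "dr": [0, 0, 0]}
    - {"travel": [0, 0, 0.001], "dr": [0, 0, 0]}
    - {"travel": [0, 0, 0], "dr": [0, 0, 0]}
    - {"travel": [0, 0, 0], "dr": [0, 0, 0]}

```text
t: 6.25
ee_pos: [556.4, 8.7, 83.8]
orientation: [[0.091, 0.996, -0.0], [0.996, -0.091, -0.0], [-0.0, -0.0, -1.0]]
contact_force: [0.6, -0.4, 0.6]
finger_gap: -0.003
```

Call:
send_rows:
  commands:
    - {"travel": [0, 0, 0.001], "dr": [0, 0, 0]}
    - {"travel": [0, 0, 0], "dr": [0, 0, 0]}
    - {"travel": [0, 0, 0], "dr": [0, 0, 0]}

```text
t: 6.55
ee_pos: [556.5, 8.7, 82.9]
orientation: [[0.091, 0.996, -0.0], [0.996, -0.091, -0.0], [-0.0, -0.0, -1.0]]
contact_force: [0.1, 0.5, 0.6]
finger_gap: 0.003
```

Call:
send_rows:
  commands:
    - {"travel": [0, 0, 0.001], "dr": [0, 0, 0]}
    - {"travel": [0, 0, 0], "dr": [0, 0, 0]}
    - {"travel": [0, 0, 0], "dr": [0, 0, 0]}

```text
t: 6.85
ee_pos: [556.5, 8.7, 81.9]
orientation: [[0.091, 0.996, -0.0], [0.996, -0.091, -0.0], [-0.0, -0.0, -1.0]]
contact_force: [0.2, 0.1, -0.1]
finger_gap: -0.002
```

Call:
send_rows:
  commands:
    - {"travel": [0, 0, 0.001], "dr": [0, 0, 0]}
    - {"travel": [0, 0, 0], "dr": [0, 0, 0]}
    - {"travel": [0, 0, 0], "dr": [0, 0, 0]}

```text
t: 7.15
ee_pos: [556.5, 8.7, 80.9]
orientation: [[0.091, 0.996, -0.0], [0.996, -0.091, -0.0], [-0.0, -0.0, -1.0]]
contact_force: [-0.6, -0.0, -0.8]
finger_gap: -0.003
```

Call:
send_rows:
  commands:
    - {"travel": [0, 0, 0.001], "dr": [0, 0, 0]}
    - {"travel": [0, 0, 0], "dr": [0, 0, 0]}
    - {"travel": [0, 0, 0], "dr": [0, 0, 0]}

```text
t: 7.45
ee_pos: [556.5, 8.7, 79.9]
orientation: [[0.091, 0.996, -0.0], [0.996, -0.091, 0.0], [0.0, -0.0, -1.0]]
contact_force: [0.1, -1.5, -0.1]
finger_gap: -0.004
```

The tips should be at 66 mm by now and there's still no force, so I'll look before going lower.

```bash
python3 - <<'E'
from plant import robot
from h import *
o=robot.get_obs();R=o["orientation"];print(o["ee_pos"],o["contact_force"])
c=robot.capture("wrist");s=robot.capture("scene")
a=cv2.resize(c["pixels"][180:360,200:460],None,fx=2.2,fy=2.2);b=cv2.resize(s["pixels"][120:280,220:400],None,fx=3,fy=3)
cv2.imwrite("pics/w2.png",a[:,:,::-1]);cv2.imwrite("pics/s2.png",b[:,:,::-1])
P=cloud(s);
M=np.array(c["mount"]);Q=cloud(c,R@M[:3,:3],o["ee_pos"]+R@M[:3,3]);pickle.dump((s,P,c,Q),open("l2.pkl","wb"))
E
```

```text
[556.49551908   8.712798    79.88127331] [ 0.07384688 -1.48663693 -0.11930582]
```

View pics/w2.png

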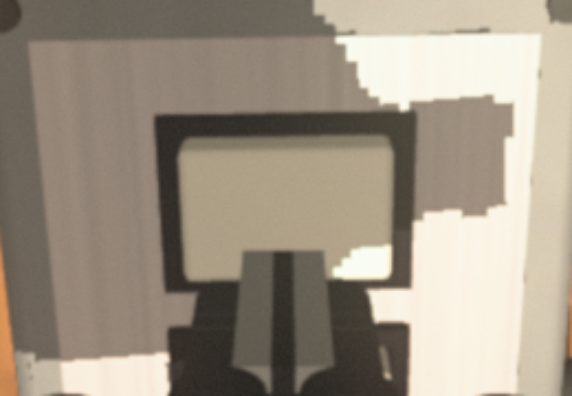

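View pics/s2.png

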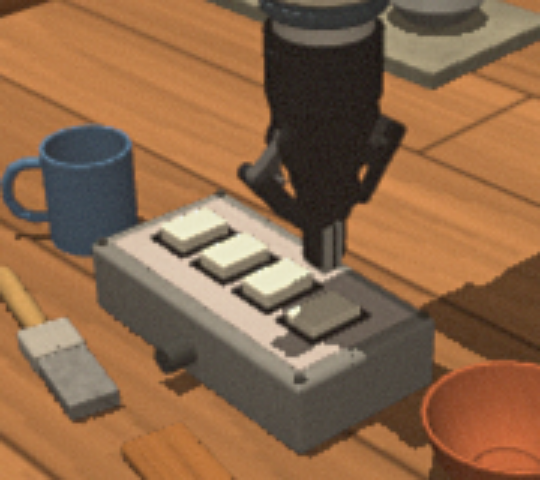

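In the wrist crop the tips cover the near edge of the key. In the scene crop they appear at (325,262), behind or above the latched key. I'll get their 3D position from depth.

```bash
python3 - <<'E'
from h import *
s,P,c,Q=pickle.load(open("l2.pkl","rb"))
print("scene: column profile through fingers")
for r in range(190,226,2): print(r,[tuple(P[r,x].round(0).astype(int)) for x in (324,328,332)])
print("wrist tip")
for r in range(280,345,6): print(r,[tuple(Q[r,x].round(1)) for x in (316,340)])
# lowest of fingers in scene
m=(np.hypot(P[...,0]-556,P[...,1]-9)<25)&(P[...,2]>72)&(P[...,2]<150)
v,u=np.nonzero(m);print(u.min(),u.max(),v.min(),v.max(),P[m].min(0),P[m].max(0))
E
```

```text
scene: column profile through fingers
190 [(np.int64(571), np.int64(15), np.int64(156)), (np.int64(564), np.int64(18), np.int64(155)), (np.int64(555), np.int64(20), np.int64(152))]
192 [(np.int64(573), np.int64(16), np.int64(153)), (np.int64(565), np.int64(20), np.int64(151)), (np.int64(555), np.int64(21), np.int64(147))]
194 [(np.int64(571), np.int64(15), np.int64(147)), (np.int64(567), np.int64(21), np.int64(148)), (np.int64(554), np.int64(20), np.int64(142))]
196 [(np.int64(571), np.int64(14), np.int64(142)), (np.int64(563), np.int64(18), np.int64(140)), (np.int64(555), np.int64(21), np.int64(139))]
198 [(np.int64(570), np.int64(13), np.int64(137)), (np.int64(562), np.int64(16), np.int64(135)), (np.int64(553), np.int64(18), np.int64(132))]
200 [(np.int64(570), np.int64(14), np.int64(133)), (np.int64(564), np.int64(18), np.int64(132)), (np.int64(553), np.int64(19), np.int64(128))]
202 [(np.int64(570), np.int64(13), np.int64(128)), (np.int64(565), np.int64(20), np.int64(128)), (np.int64(554), np.int64(20), np.int64(123))]
204 [(np.int64(569), np.int64(12), np.int64(122)), (np.int64(
[... 2221 characters left out ...]
6 [(np.float64(553.1), np.float64(21.3), np.float64(124.7)), (np.float64(560.8), np.float64(20.2), np.float64(124.0))]
322 [(np.float64(553.2), np.float64(21.5), np.float64(129.0)), (np.float64(560.7), np.float64(21.0), np.float64(129.3))]
328 [(np.float64(553.2), np.float64(20.9), np.float64(131.6)), (np.float64(560.6), np.float64(20.7), np.float64(132.4))]
334 [(np.float64(553.3), np.float64(20.6), np.float64(134.6)), (np.float64(560.5), np.float64(20.4), np.float64(135.3))]
340 [(np.float64(553.4), np.float64(20.9), np.float64(138.3)), (np.float64(560.4), np.float64(20.3), np.float64(138.3))]
321 338 187 221 [533.02693137   0.61659304  72.46334315] [572.47625158  24.29092917 149.87012036]
```

Depth disagrees with the stated tool geometry. Both cameras put the shut fingertips at z of about 105–110, which is roughly 27 mm behind the reported TCP instead of 14 mm ahead of it. The key face still reads 70.5 mm, so there has been no contact and about 35 mm remains. I'll trust the depth and the force, and descend in short calls.

Call:
send_rows:
  commands:
    - {"travel": [0, 0, 0.002], "dr": [0, 0, 0]}
    - {"travel": [0, 0, 0.002], "dr": [0, 0, 0]}
    - {"travel": [0, 0, 0.002], "dr": [0, 0, 0]}
    - {"travel": [0, 0, 0.002], "dr": [0, 0, 0]}
    - {"travel": [0, 0, 0.002], "dr": [0, 0, 0]}
    - {"travel": [0, 0, 0], "dr": [0, 0, 0]}
    - {"travel": [0, 0, 0], "dr": [0, 0, 0]}

```text
t: 8.25
ee_pos: [556.5, 8.7, 69.8]
orientation: [[0.091, 0.996, -0.0], [0.996, -0.091, -0.0], [-0.0, -0.0, -1.0]]
contact_force: [-0.0, -0.4, -0.2]
finger_gap: 0.005
```

```bash
cat > look.py <<'E'
from plant import robot
from h import *
import sys
n=sys.argv[1]
o=robot.get_obs();R=o["orientation"];print(o["t"],o["ee_pos"],o["contact_force"],o["finger_gap"])
c=robot.capture("wrist");s=robot.capture("scene")
a=cv2.resize(c["pixels"][180:360,200:460],(390,270));b=cv2.resize(s["pixels"][120:280,220:400],(400,355))
I=np.zeros((355,790,3),np.uint8);I[:270,:390]=a;I[:,390:]=b;cv2.imwrite(f"pics/{n}.png",I[:,:,::-1])
P=cloud(s);M=np.array(c["mount"]);Q=cloud(c,R@M[:3,:3],o["ee_pos"]+R@M[:3,3])
pickle.dump((s,P,c,Q,o),open(n+".pkl","wb"))
m=(np.hypot(P[...,0]-556,P[...,1]-9)<20)&(P[...,2]>73)&(P[...,2]<150);print("scene tip z low",np.sort(P[m][:,2])[:8].round(1))
t=(Q[...,2]>73)&(np.abs(Q[...,0]-557)<8)&(np.abs(Q[...,1]-20)<6);print("wrist tip z low",np.sort(Q[t][:,2])[:8].round(1))
E
python3 look.py l3
```

```text
8.25 [556.48369302   8.71195254  69.84771146] [-0.00820064 -0.44578089 -0.16713622] 0.004754209278980866
scene tip z low [95.1 95.1 96.1 96.5 96.8 97.  97.5 97.7]
wrist tip z low [97.1 97.7 97.8 97.9 97.9 98.  98.1 98.1]
```

View pics/l3.png

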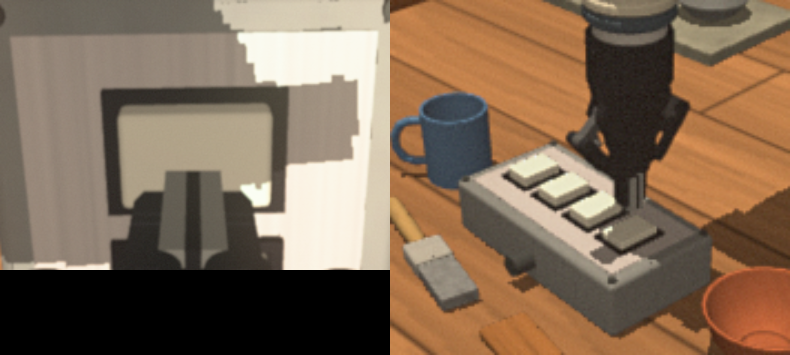

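The tips are now at about 96 mm in both views, with the key still at 70, so about 25 mm remains.

Call:
send_rows:
  commands:
    - {"travel": [0, 0, 0.002], "dr": [0, 0, 0]}
    - {"travel": [0, 0, 0.002], "dr": [0, 0, 0]}
    - {"travel": [0, 0, 0.002], "dr": [0, 0, 0]}
    - {"travel": [0, 0, 0.002], "dr": [0, 0, 0]}
    - {"travel": [0, 0, 0.002], "dr": [0, 0, 0]}
    - {"travel": [0, 0, 0.002], "dr": [0, 0, 0]}
    - {"travel": [0, 0, 0.002], "dr": [0, 0, 0]}
    - {"travel": [0, 0, 0.002], "dr": [0, 0, 0]}
    - {"travel": [0, 0, 0.002], "dr": [0, 0, 0]}
    - {"travel": [0, 0, 0], "dr": [0, 0, 0]}
    - {"travel": [0, 0, 0], "dr": [0, 0, 0]}

```text
t: 9.45
ee_pos: [556.5, 8.7, 51.9]
orientation: [[0.091, 0.996, -0.0], [0.996, -0.091, -0.0], [-0.0, -0.0, -1.0]]
contact_force: [-0.4, -0.3, 1.5]
finger_gap: -0.001
```

```bash
python3 look.py l4
```

```text
9.45 [556.50386967   8.69879523  51.85908611] [-0.39145917 -0.26805051  1.52437255] -0.0005744680191544447
scene tip z low [76.6 77.4 77.9 78.5 78.5 79.  79.7 79.9]
wrist tip z low [79.  79.5 79.5 79.6 79.6 79.8 79.9 79.9]
```

View pics/l4.png

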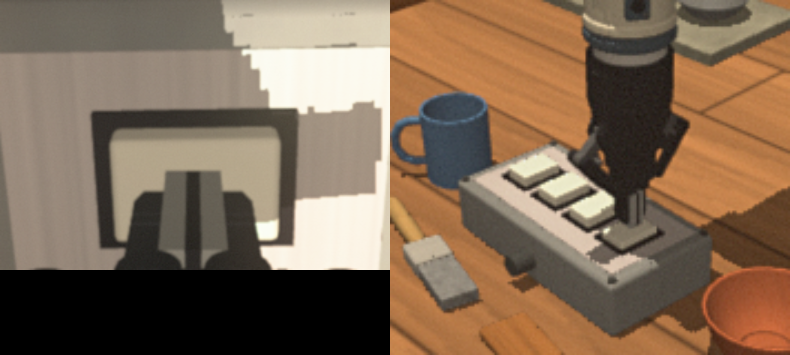

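The tips are over the middle of the latched key with about 7 mm to go.

Call:
send_rows:
  commands:
    - {"travel": [0, 0, 0.001], "dr": [0, 0, 0]}
    - {"travel": [0, 0, 0.001], "dr": [0, 0, 0]}
    - {"travel": [0, 0, 0.001], "dr": [0, 0, 0]}
    - {"travel": [0, 0, 0.001], "dr": [0, 0, 0]}
    - {"travel": [0, 0, 0], "dr": [0, 0, 0]}
    - {"travel": [0, 0, 0], "dr": [0, 0, 0]}

```text
t: 10.15
ee_pos: [556.5, 8.7, 47.9]
orientation: [[0.091, 0.996, -0.0], [0.996, -0.091, 0.0], [-0.0, -0.0, -1.0]]
contact_force: [-0.0, -0.0, 0.1]
finger_gap: 0.001
```

Call:
send_rows:
  commands:
    - {"travel": [0, 0, 0.001], "dr": [0, 0, 0]}
    - {"travel": [0, 0, 0.001], "dr": [0, 0, 0]}
    - {"travel": [0, 0, 0], "dr": [0, 0, 0]}
    - {"travel": [0, 0, 0], "dr": [0, 0, 0]}

```text
t: 10.55
ee_pos: [556.5, 8.7, 45.9]
orientation: [[0.091, 0.996, -0.0], [0.996, -0.091, -0.0], [-0.0, -0.0, -1.0]]
contact_force: [-0.5, -0.2, 0.3]
finger_gap: 0.0
```

Call:
send_rows:
  commands:
    - {"travel": [0, 0, 0.001], "dr": [0, 0, 0]}
    - {"travel": [0, 0, 0], "dr": [0, 0, 0]}
    - {"travel": [0, 0, 0], "dr": [0, 0, 0]}

```text
t: 10.85
ee_pos: [556.6, 8.7, 45.2]
orientation: [[0.091, 0.996, 0.0], [0.996, -0.091, -0.0], [0.0, 0.0, -1.0]]
contact_force: [-1.4, -0.5, 4.5]
finger_gap: -0.002
```

Call:
send_rows:
  commands:
    - {"travel": [0, 0, 0.001], "dr": [0, 0, 0]}
    - {"travel": [0, 0, 0], "dr": [0, 0, 0]}
    - {"travel": [0, 0, 0], "dr": [0, 0, 0]}

```text
t: 11.15
ee_pos: [556.6, 8.7, 44.2]
orientation: [[0.091, 0.996, 0.0], [0.996, -0.091, -0.0], [-0.0, 0.0, -1.0]]
contact_force: [-1.7, -1.1, 6.0]
finger_gap: -0.002
```

Contact came at TCP z of about 45.4. The key stayed rigid to about 5 N and is now giving at 6 N, so I'll press 2 mm more.

Call:
send_rows:
  commands:
    - {"travel": [0, 0, 0.001], "dr": [0, 0, 0]}
    - {"travel": [0, 0, 0.001], "dr": [0, 0, 0]}
    - {"travel": [0, 0, 0], "dr": [0, 0, 0]}
    - {"travel": [0, 0, 0], "dr": [0, 0, 0]}

```text
t: 11.55
ee_pos: [556.6, 8.7, 42.3]
orientation: [[0.091, 0.996, 0.0], [0.996, -0.091, 0.0], [0.0, 0.0, -1.0]]
contact_force: [-2.5, 0.9, 7.6]
finger_gap: -0.004
```

It reads 7.6 N at about 3 mm below the latched height, which is past the catch. Lifting straight up.

Call:
send_rows:
  commands:
    - {"travel": [0, 0, -0.002], "dr": [0, 0, 0]}
    - {"travel": [0, 0, -0.002], "dr": [0, 0, 0]}
    - {"travel": [0, 0, -0.002], "dr": [0, 0, 0]}
    - {"travel": [0, 0, -0.005], "dr": [0, 0, 0]}
    - {"travel": [0, 0, -0.01], "dr": [0, 0, 0]}
    - {"travel": [0, 0, -0.02], "dr": [0, 0, 0]}
    - {"travel": [0, 0, -0.03], "dr": [0, 0, 0]}
    - {"travel": [0, 0, -0.03], "dr": [0, 0, 0]}
    - {"travel": [0, 0, -0.03], "dr": [0, 0, 0]}
    - {"travel": [0, 0, -0.03], "dr": [0, 0, 0]}
    - {"travel": [0, 0, 0], "dr": [0, 0, 0]}
    - {"travel": [0, 0, 0], "dr": [0, 0, 0]}
    - {"travel": [0, 0, 0], "dr": [0, 0, 0]}

```text
t: 12.85
ee_pos: [555.7, 8.7, 202.1]
orientation: [[0.091, 0.996, -0.002], [0.996, -0.091, -0.0], [-0.0, -0.002, -1.0]]
contact_force: [-0.9, -0.0, 0.5]
finger_gap: -0.002
```

```bash
python3 look.py l5; python3 - <<'E'
from h import *
s,P,c,Q,o=pickle.load(open("l5.pkl","rb"));s0=pickle.load(open("scene.pkl","rb"));P0=cloud(s0)
for k in [(559,6.4),(554.4,-43.5),(550,-91),(545.7,-140.7)]:
    out=[]
    for A in(P0,P,Q):
        m=(np.abs(A[...,0]-k[0]+1)<12)&(np.abs(A[...,1]-k[1]-2)<7)&(A[...,2]>64)&(A[...,2]<85);out.append((np.median(A[m][:,2]).round(2) if m.any() else None,m.sum()))
    print(k,out)
d=np.abs(s["pixels"].astype(int)-s0["pixels"]).max(2)
for n,sl in dict(mug=np.s_[160:205,220:268],bowl=np.s_[245:292,362:422],rib=np.s_[258:297,262:305],brush=np.s_[208:258,217:260]).items(): print(n,np.median(d[sl]),np.percentile(d[sl],97))
E
```

```text
12.85 [555.66352366   8.6769169  202.10285957] [-0.94631639 -0.04203412  0.46171524] -0.0019081871231072137
scene tip z low [73.  73.  73.  73.1 73.1 73.1 73.1 73.2]
wrist tip z low [73.  73.  73.  73.1 73.1 73.1 73.2 73.2]
(559, 6.4) [(np.float64(70.24), np.int64(42)), (np.float64(73.93), np.int64(44)), (np.float64(74.54), np.int64(630))]
(554.4, -43.5) [(np.float64(74.44), np.int64(39)), (np.float64(74.04), np.int64(44)), (np.float64(74.59), np.int64(545))]
(550, -91) [(np.float64(73.95), np.int64(32)), (np.float64(74.01), np.int64(36)), (None, np.int64(0))]
(545.7, -140.7) [(np.float64(74.29), np.int64(33)), (np.float64(74.1), np.int64(37)), (None, np.int64(0))]
mug 7.0 13.230000000000018
bowl 8.0 14.0
rib 9.0 14.0
brush 9.0 14.0
```

View pics/l5.png

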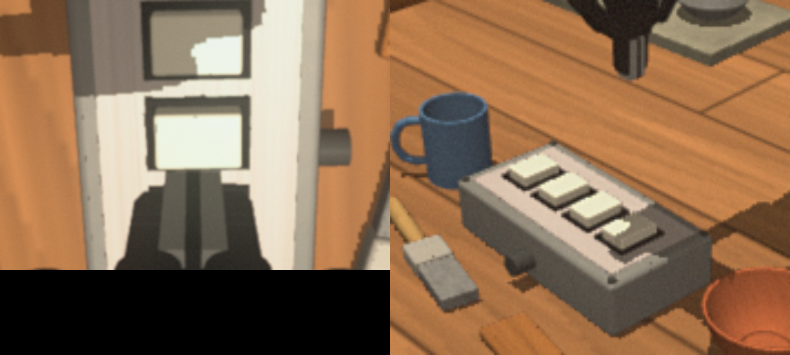

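The picture shows all four keys level. The pressed one went from 70.2 to 73.9 mm, matching the others at about 74.0 mm. The bystander areas differ only by image noise, and the tool is clear of everything. Handing in.

```bash
python3 -c "
from plant import robot
print(robot.sign_off())"
```

```text
the job is handed in; nothing more can be done
None
```

I released the latched key, and all four keys now stand level. I handed the job in at about 13 s of the 48 s allowed; sign-off gives no verdict.

- **Which key:** it was the one nearest the bowl. Depth readings put it at about 70.4 mm and the other three at about 74.3 mm. I didn't tap or press the other keys.
- **The press:** I used shut fingertips on the middle of that key. It felt rigid to about 5 N, then gave; I stopped about 3 mm below its latched height at 7.6 N and lifted off.
- **Final checks:** in the scene camera the four keys read 73.9, 74.0, 74.0 and 74.1 mm. The picture areas around the mug, bowl, rib and brush differ from the start only by noise, and the gripper is well clear of everything.
- **What disagreed:**
  - **Fingertip position:** the stated geometry puts the tips 14 mm ahead of the TCP. Depth and the contact point put them about 25 mm behind it, so I went by depth and force instead.
  - **Key centre:** the top and wrist cameras differed by about 4 mm on the key's centre. I started from their mean and corrected it with a closer wrist view.

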